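# Press the label holder into the shelf-edge channel and hold it home

## Robot

A 6-joint arm with a two-finger parallel gripper is mounted at the origin on a cart in front of the work surface, level with it; the furniture and walls round the work are solid. World frame = base frame: x ahead of the robot, y to its left, z up, the work surface at z = 0. Lengths are in m, angles in rad, forces in N, time in s.
With the tool pointing down it reaches from about 0.35 to 0.975 m from the base axis. Payload 4.9 kg.
Tool frame: the origin (TCP) lies at the very end of the fingers, on their centre line; the grasp point (between the pads) lies manip.grip_point_offset behind it (manip.grip_point_offset is the distance from the TCP to the grasp point, in m); z points along the fingers, y is the line along which they close (so a half turn about z gives the same grasp; the last joint's range is limited). The gripper opens to 85 mm and grips with 20 to 120 N. Pads are 22 mm wide; open, the fingers measure 114 mm over their backs; the gripper's body (76 mm by 85 mm) begins 54 mm behind the grasp point. The pads swing forward as they close: fully open they stand 13 mm farther back than shut.
Start: joints at [1.227, 0.053, 1.613, -0, 1.476, -0.119], TCP at [0.139, 0.609, 0.231] pointing down, gripper open.
Joint ranges: [-3.01, 3.01], [-1.01, 2.22], [0.06, 2.58], [-1.02, 4.17], [0.09, 2.62], [-3.14, 3.14]. Speed limits (rad/s): [2.57, 2.57, 3.14, 3.14, 3.14, 3.14].

## Interface

Orientations are given as a unit quaternion [w, x, y, z].
In Python, from plant import manip gives the robot as it stands.
- The arm moves only by the shell command python3 -m crank 'ROWS' [OPENING]. ROWS is JSON, a list of rows, each an object of numbers: "x", "y", "z": the shift along the tool's x, y, z in cm; "turn": the turn about the tool's z in rad. In form: [{"x": .., "y": .., "z": .., "turn": ..}, ...]. A call has 1 to 5 rows; each row shifts and turns the commanded pose from where the row before left it, along the tool's axes as they then stand; what a row does not reach is not made up. A row lasts 1/10 s, in which the tool goes at most 50 mm and 8.59 degrees, less where a joint would pass 70% of its speed; a pose out of reach is approached as far as the arm can. A call with a gripper value outside its range is refused whole. OPENING is the opening in per cent of the stroke, from 0 (shut) to 100 (fully open), set as the call begins (- or left out, the last holds). The fingers move at their own pace and stop on an object; the grip force is fixed at half the most. Time passes only in rows, so rows that do not move let the fingers close. It gives the time, the measured TCP pose, the force, the opening and the grip force at its end, in the units of the state.
- manip.state(): the state, without advancing time (a new reading comes with each control period).
- manip.grab_frame(name): name is "scene" or "top" or "wrist"; returns (picture, depth): 384x512x3 uint8, red, green, blue; 384x512 float32, m along the optical axis (not along the pixel's ray), 0 where there is no reading.
- manip.camera_model(name): a dict with "mtx" (3x3 intrinsics, pixels), "k1" (the pictures are not rectified: a ray, as slopes to the right and down, at radius r is drawn at 1 + k1 r^2 times it, then the intrinsics apply), "world_to_cam" (4x4, takes a point from world to camera coordinates). Camera axes: x right, y down, z forward; pixel columns grow to the right and rows downward; lengths in m; the calibration is good to about 2 mm. A picture is of the moment at which its call begins: read the wrist's pose just before it. camera_model takes no time and is no camera call; for the wrist camera it gives the pose at the moment of the call.
- manip.job_done(): hands the job in; it is judged then, once.
The state is a dict: "time": time; "joint_pos": joint angles; "joint_vel": joint speeds; "joint_efforts": joint torques, N m; "tool_pos": TCP position; "tool_rot": TCP orientation; "contact_force": force on the tool from outside, world axes, zero at the start; "ft_torque": the same for the moment, N m; "gripper_width": opening from 0.0 (shut) to 1.0 (fully open); "grasp_force": force on a finger pad.
Only numpy, scipy, OpenCV 4.12 (cv2) and the standard library are available. Lean on these libraries where they do the work, as an engineer would, in place of code of your own. Each camera call takes 0.05 s, during which the arm holds its last target. There are 200 camera calls.

## Task

Take the blue label holder from its sloping rest, stand it upright on its long thin edge and push it down behind the metal lip on the front of the low white sample shelf, until it is fully home with the red spring strip pressed right down. The spring lifts it again if you let go, so finish still gripping the holder and pressing it home; leave the dropper bottles on the shelf standing where they are.

Things in the scene. Friction and masses are not known exactly. Their poses are not given: they have to be found in the camera images.
- label_holder: Loose blue plate, white card on both faces (both alike): 8 mm thick (x), 100 wide (y), 90 high (z), about 80 g. Origin: centre of its lower long edge; z up the plate. It starts leaning 30 deg, top towards the robot. Above 50 mm from the lower edge it is clear of the rest: pinch it there across its thickness, along its z. Fingertips up to 30 mm below its top edge clear the shelf when it is home.
- sloping_rest: Fixed grey rest, 90 mm wide (y), 85 deep, 60 high. Its leaning board is on the robot's side of the plate; the plate's lower edge stands on a ledge with a 5 mm high toe beyond it: draw the plate out along its own z. Origin on the worktop below the plate's lower edge; x away from the robot, z up.
- sample_shelf: Fixed low white shelf, 300 mm long (y), 115 deep (x), top 56 mm above the worktop. Its upright front face looks to -x (the robot) and carries the metal channel at mid-length. Origin at worktop level, mid-length, in the plane of the front face; x into the shelf, z up. Nothing stands on the front 60 mm of the top.
- slot (a point): Centre of the channel floor, 14 mm above the worktop, axes as the shelf. Channel: 12 mm wide, from lip (x=-6 mm) to front face (x=+6), 116 long between 20 mm high end stops. Above the floor: lip 20 mm, its outward flared rim 27 mm, front face 42 mm (the holder can be felt against the face above the rim). Holder home: its origin here, upright, its y along the channel's y.
- spring_strip (a joint): Red spring strip on the channel floor, 70 mm long, 8 mm wide. 0 = up, its top 8 mm above the floor; 0.008 = right down, its top level with the floor. Springs back up; needs 2 N to start and 10 N at 0.008. It does not go down under the holder's weight alone.
- stain_violet: Bystander: violet dropper bottle, 37 mm across, 93 mm tall, standing loose at the rear of the shelf board; origin at the centre of its base, z up.
- stain_iodine: Bystander: brown dropper bottle, 37 mm across, 93 mm tall, standing loose at the rear of the shelf board; origin at the centre of its base, z up.
- stain_safranin: Bystander: red dropper bottle, 37 mm across, 93 mm tall, standing loose at the rear of the shelf board; origin at the centre of its base, z up.
Mind the look-alikes: they are no part of the job. Leave any green look-alike of the sloping_rest alone.

How it is judged:
By the outcome, as a careful person would: the job done as asked, in the order asked, and still so for the second after the job is handed in, while the arm keeps its last pose, push and grip.
It also fails if it takes over 40 s, if anything falls off the work surface, if the arm or the gripper's body presses on something with over 40 N, if the wrist force passes 120 N, or if a joint passes its speed limit or range.

## Working session

There is one attempt and no reset: what is moved stays moved. The work goes in short steps, Python scripts to look and compute and a shell command to move; the robot and the scene stay as the last step left them, time stands still between calls to the robot, and variables do not carry over. Pictures are saved under pics/ and viewed, at most 10 in all, crops included, and the job is handed in when it is done.

```bash
ls; mkdir -p pics; cat > h.py <<'E'
import numpy as np, cv2
from plant import manip
def grab(n):
    M=manip.camera_model(n); p,d=manip.grab_frame(n); return p,d,M
def pts(d,M,uv=None):
    "world points for every pixel (or list of uv) using depth"
    K=M["mtx"];K=np.array(K);k=M["k1"];H,W=d.shape
    v,u=np.mgrid[:H,:W].astype(float)
    x=(u-K[0,2])/K[0,0];y=(v-K[1,2])/K[1,1]
    a,b=x.copy(),y.copy()
    for _ in range(20):
        s=1+k*(a*a+b*b);a=x/s;b=y/s
    P=np.stack([a*d,b*d,d,np.ones_like(d)],-1)
    return (P@np.linalg.inv(np.array(M["world_to_cam"])).T)[...,:3]
E
python3 - <<'E'
from h import *
print(manip.state(), manip.grip_point_offset)
for n in("scene","top"):
    p,d,M=grab(n); cv2.imwrite(f"pics/{n}0.png",p[...,::-1]); np.savez(f"{n}0.npz",p=p,d=d,P=pts(d,M))
    print(n,M["k1"],np.linalg.inv(np.array(M["world_to_cam"]))[:3,3])
E
```

```text
pics
{'time': 0.0, 'joint_pos': array([ 1.22700441e+00,  5.33572999e-02,  1.61432899e+00, -1.54045346e-05,
        1.47601149e+00, -1.19002987e-01]), 'joint_vel': array([-0.00072485,  0.00051047, -0.00025363, -0.00096545, -0.00028018,
        0.00046131]), 'joint_efforts': array([-1.78971401e-03, -3.93693960e+01, -3.70170844e+01, -3.78562490e-04,
        7.27523482e-03, -8.06088167e-06]), 'tool_pos': array([0.13910063, 0.60866588, 0.23004186]), 'tool_rot': array([-2.33930052e-04,  1.12157182e-01,  9.93689921e-01, -1.02626714e-03]), 'contact_force': array([ 0.1513148 ,  0.18081752, -0.17804122]), 'ft_torque': array([0.04114438, 0.01989366, 0.01598056]), 'grasp_force': 0.0, 'gripper_width': 0.9992708049110209} 0.0187
scene -0.02280717485337837 [0.2195432  0.63086486 0.81540017]
top -0.05993475439311885 [0.46979398 0.15355306 1.16815281]
```

View pics/scene0.png

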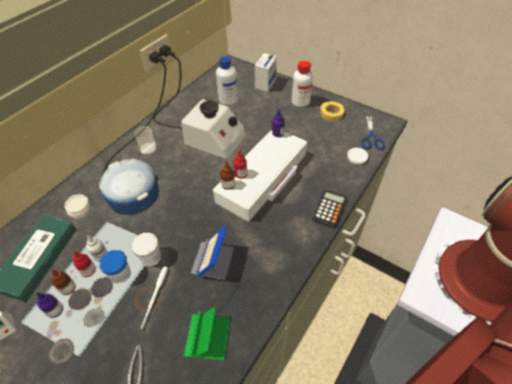

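View pics/top0.png

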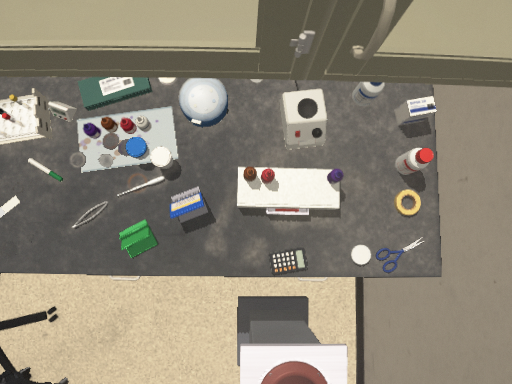

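The scene picture shows the blue holder on its grey rest at about (212,252), the green look-alike rest at (208,335), and the shelf with lip at (283,182). In the top picture they are at (187,205), (138,238) and (288,190)/(288,211). Other blue things are the blue cap at top (136,147), the blue-lidded dish at (203,100) and the scissors at (390,258). I choose (187,205) as the blue plate with a white card on grey. Next is one close crop and the measurements.

```bash
python3 - <<'E'
from h import *
a=np.load("top0.npz");p,P=a["p"],a["P"]; b=np.load("scene0.npz")
c1=cv2.resize(p[180:250,110:340],None,fx=3.4,fy=3.4,interpolation=cv2.INTER_CUBIC)
c2=cv2.resize(b["p"][110:290,180:330],None,fx=1.9,fy=1.9,interpolation=cv2.INTER_CUBIC)
im=np.zeros((590,790,3),np.uint8);im[:238,:782]=c1;im[242:242+c2.shape[0],:c2.shape[1]]=c2[:590-242]
cv2.imwrite("pics/crop0.png",im[...,::-1])
for n,z in(("top",a),("scene",b)):
    p,P=z["p"],z["P"]; hsv=cv2.cvtColor(p,cv2.COLOR_RGB2HSV)
    m=(cv2.inRange(hsv,(105,120,60),(125,255,255))>0)
    nn,l,st,ce=cv2.connectedComponentsWithStats(m.astype(np.uint8))
    for i in range(1,nn):
        if st[i,4]>25:
            q=P[l==i]; print(n,"blue",ce[i].round(),st[i,4],q.mean(0).round(3),q.min(0).round(3),q.max(0).round(3))
    # shelf top: bright, z ~0.056
    s=(hsv[...,1]<50)&(hsv[...,2]>150)&(abs(P[...,2]-.056)<.008)
    nn,l,st,ce=cv2.connectedComponentsWithStats(s.astype(np.uint8)); i=1+np.argmax(st[1:,4])
    q=P[l==i]; r=cv2.minAreaRect(q[:,:2].astype(np.float32)*1000)
    print(n,"shelf",ce[i],st[i,4],np.median(q[:,2]).round(4),r,cv2.boxPoints(r).round(1).tolist())
E
```

```text
top blue [419. 109.] 26 [ 0.847 -0.361  0.094] [ 0.841 -0.386  0.091] [ 0.853 -0.337  0.098]
top blue [209. 123.] 37 [0.808 0.262 0.042] [0.804 0.246 0.022] [0.817 0.281 0.058]
top blue [136. 146.] 320 [0.725 0.47  0.07 ] [0.47  0.154 0.061] [0.755 0.5   1.168]
top blue [187. 208.] 238 [0.546 0.313 0.091] [0.47  0.154 0.016] [0.601 0.373 1.168]
top blue [389. 254.] 26 [ 0.421 -0.288  0.007] [ 0.405 -0.309  0.002] [ 0.432 -0.264  0.011]
top shelf [288.83924964 189.36161616] 3465 0.055 ((613.7907104492188, 23.407508850097656), (300.581787109375, 115.52446746826172), 89.44744110107422) [[554.5999755859375, -126.30000305175781], [670.0999755859375, -127.4000015258789], [673.0, 173.10000610351562], [557.5, 174.1999969482422]]
scene blue [225.  62.] 95 [ 0.912 -0.212  0.151] [ 0.898 -0.232  0.135] [ 0.931 -0.198  0.158]
scene blue [133. 204.] 336 [0.828 0.318 0.036] [0.799 0.244 0.012] [0.883 0.354 0.057]
scene blue [215. 250.] 302 [0.543 0.324 0.08 ] [ 0.518  0.223 -0.004] [0.607 0.376 0.096]
scene blue [113. 262.] 488 [0.721 0.474 0.069] [0.22  0.443 0.059] [0.756 0.631 0.815]
scene shelf [262.76570219 168.40190543] 2834 0.0549 ((612.808349609375, 24.421249389648438), (303.6007995605469, 116.33638763427734), 89.229736328125) [[552.5999755859375, -126.5999984741211], [668.9000244140625, -128.10000610351562], [673.0, 175.39999389648438], [556.7000122070312, 177.0]]
```

View pics/crop0.png

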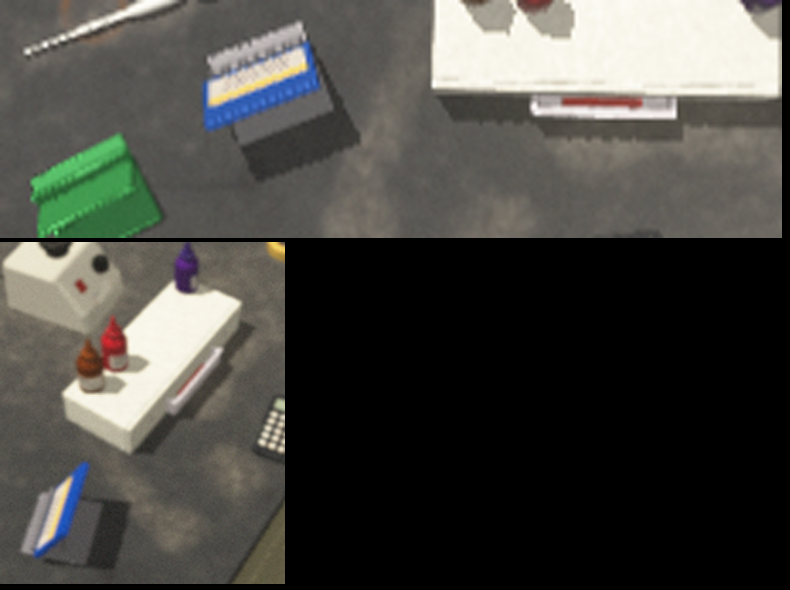

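The crop confirms the choice. The blue plate with its card sits at crop (260,85) on a grey rest, and its ledge and toe are at (255,45), on the far side. The green rest at (95,190) is empty. Next I fit the plate's plane and edges.

```bash
python3 - <<'E'
from h import *
for n,(c,r) in(("top",((160,215),(180,230))),("scene",((180,240),(220,290)))):
    a=np.load(n+"0.npz");P=a["P"][r[0]:r[1],c[0]:c[1]];h=cv2.cvtColor(a["p"],cv2.COLOR_RGB2HSV)[r[0]:r[1],c[0]:c[1]]
    m=((cv2.inRange(h,(100,90,50),(128,255,255))>0))&(P[...,2]<.13)&(P[...,2]>.02)
    q=P[m]; hull=cv2.convexHull(np.argwhere(m)[:,::-1].astype(np.int32)); f=np.zeros(m.shape,np.uint8); cv2.fillConvexPoly(f,hull,1)
    f=(f>0)&(P[...,2]>.015)&(P[...,2]<.13); Q=P[f]
    rng=np.random.default_rng(0);best=0
    for _ in range(500):
        t=Q[rng.choice(len(Q),3,False)];N=np.cross(t[1]-t[0],t[2]-t[0]);L=np.linalg.norm(N)
        if L<1e-6: continue
        N/=L;k=abs((Q-t[0])@N)<.002
        if k.sum()>best:best=k.sum();K=k
    I=Q[K];c0=I.mean(0);N=np.linalg.svd(I-c0)[2][2];N*=np.sign(N[2])
    zp=np.array([0,0,1])-N[2]*N;zp/=np.linalg.norm(zp);yp=np.cross(zp,N);yp*=np.sign(yp[1])
    s=(I-c0)@yp;t=(I-c0)@zp
    print(n,len(Q),best,"n",N.round(3),"tilt",np.degrees(np.arccos(N[2]))-90,"yp",yp.round(3),"s",s.min().round(4),s.max().round(4),"t",t.min().round(4),t.max().round(4))
    S=np.percentile(s,[1,99]);mid=c0+yp*S.mean();print(" top edge mid (upper face)",mid+zp*t.max()," low",mid+zp*(t.max()-.09), "zp",zp.round(3))
    top=I[t>t.max()-.006]; print(" top pts z",np.median(top[:,2]))
E
```

```text
top 499 431 n [0.797 0.321 0.512] tilt -30.810868549322265 yp [-0.374  0.927  0.   ] s -0.0497 0.049 t -0.0524 0.0432
 top edge mid (upper face) [0.53836148 0.31231274 0.0982201 ]  low [0.58111742 0.32954653 0.02092245] zp [-0.475 -0.191  0.859]
 top pts z 0.0944169539252393
scene 487 381 n [0.786 0.327 0.525] tilt -31.660928381930468 yp [-0.384  0.923  0.   ] s -0.0595 0.042 t -0.0583 0.0324
 top edge mid (upper face) [0.53788303 0.31457389 0.09708493]  low [0.58150406 0.33270796 0.0204797 ] zp [-0.485 -0.201  0.851]
 top pts z 0.0942712171601689
```

```bash
cat >> h.py <<'E'
from scipy.spatial.transform import Rotation as Rn
def need(tgt,yaw=None):
    "tool-frame shift (cm) to tgt; turn (rad) to bring tool y to world angle yaw (deg) (mod half turn)"
    s=manip.state();q=s["tool_rot"];R=Rn.from_quat([q[1],q[2],q[3],q[0]]).as_matrix()
    cur=np.degrees(np.arctan2(R[1,1],R[0,1]));d=R.T@(np.array(tgt)-s["tool_pos"])*100
    print("t",round(s["time"],2),"tcp",s["tool_pos"].round(4),"yaw",cur.round(2),"z axis",R[:,2].round(3),"F",s["contact_force"].round(1),"w",round(s["gripper_width"]*85,1),"g",round(s["grasp_force"],1),"q",s["joint_pos"].round(2))
    print("shift cm",d.round(2),"" if yaw is None else "turn %.3f"%np.radians((cur-yaw+90)%180-90))
E
python3 -c "
from h import *
need([.556,.321,.2],22)"
```

```text
t 0.1 tcp [0.1391 0.6087 0.2301] yaw 77.12 z axis [-0.001 -0.002 -1.   ] F [-0.2  0.3  0.7] w 85.0 g 0.0 q [ 1.23  0.05  1.61  0.    1.48 -0.12]
shift cm [-47.05 -18.75   3.04] turn 0.962
```

```bash
python3 -m crank '[{"x":-4.3,"y":-1.7},{"x":-4.3,"y":-1.7},{"x":-4.3,"y":-1.7},{"x":-4.3,"y":-1.7},{"x":-4.3,"y":-1.7}]' 100 && python3 -m crank '[{"x":-4.3,"y":-1.7},{"x":-4.3,"y":-1.7},{"x":-4.3,"y":-1.7},{"x":-4.3,"y":-1.7},{"x":-4.3,"y":-1.7}]' && python3 -m crank '[{"turn":0.14},{"turn":0.14},{"turn":0.14},{"turn":0.14},{"turn":0.14}]' && python3 -m crank '[{"turn":0.14},{"turn":0.12},{}]'; python3 -c "
from h import *
need([.556,.321,.13],22)"
```

```text
t 0.1 tcp [0.1391 0.6087 0.2301] yaw 77.12 z axis [-0.001 -0.002 -1.   ] F [-0.2  0.3  0.7] w 85.0 g 0.0 q [ 1.23  0.05  1.61  0.    1.48 -0.12]
shift cm [-47.06 -18.74  10.04] turn 0.962schema error: expected keys x, y, z, turn
```

All keys are needed in every row.

```bash
python3 -m crank '[{"x":-4.3,"y":-1.7,"z":0,"turn":0},{"x":-4.3,"y":-1.7,"z":0,"turn":0},{"x":-4.3,"y":-1.7,"z":0,"turn":0},{"x":-4.3,"y":-1.7,"z":0,"turn":0},{"x":-4.3,"y":-1.7,"z":0,"turn":0}]' 100 && python3 -m crank '[{"x":-4.3,"y":-1.7,"z":0,"turn":0},{"x":-4.3,"y":-1.7,"z":0,"turn":0},{"x":-4.3,"y":-1.7,"z":0,"turn":0},{"x":-4.3,"y":-1.7,"z":0,"turn":0},{"x":-4.3,"y":-1.7,"z":0,"turn":0}]' && python3 -m crank '[{"x":0,"y":0,"z":0,"turn":0.14},{"x":0,"y":0,"z":0,"turn":0.14},{"x":0,"y":0,"z":0,"turn":0.14},{"x":0,"y":0,"z":0,"turn":0.14},{"x":0,"y":0,"z":0,"turn":0.14}]' && python3 -m crank '[{"x":0,"y":0,"z":0,"turn":0.14},{"x":0,"y":0,"z":0,"turn":0.12},{"x":0,"y":0,"z":0,"turn":0}]'; python3 -c "
from h import *
need([.556,.321,.13],22)"
```

```text
time: 0.6
tool_pos: [0.331, 0.4771, 0.2308]
tool_rot: [-0.0, 0.112, 0.994, -0.0]
contact_force: [-0.0, 0.1, 0.1]
gripper_width: 0.997
grasp_force: 0.0
time: 1.1
tool_pos: [0.5217, 0.3462, 0.2307]
tool_rot: [-0.0, 0.112, 0.994, -0.0]
contact_force: [-0.3, 0.6, -0.4]
gripper_width: 0.999
grasp_force: 0.0
time: 1.6
tool_pos: [0.5204, 0.3474, 0.2305]
tool_rot: [-0.0, 0.449, 0.894, -0.001]
contact_force: [-1.2, 0.6, -1.5]
gripper_width: 0.999
grasp_force: 0.0
time: 1.9
tool_pos: [0.5203, 0.3475, 0.2306]
tool_rot: [-0.0, 0.558, 0.83, -0.0]
contact_force: [-1.0, 0.1, 0.7]
gripper_width: 1.0
grasp_force: 0.0
t 1.9 tcp [0.5203 0.3475 0.2306] yaw 22.13 z axis [-0.001 -0.    -1.   ] F [-1.   0.1  0.7] w 85.0 g 0.0 q [0.47 0.06 1.61 0.   1.48 0.08]
shift cm [-3.8   2.32 10.06] turn 0.002
```

```bash
python3 -m crank '[{"x":-3.8,"y":2.3,"z":0,"turn":0},{"x":0,"y":0,"z":0,"turn":0},{"x":0,"y":0,"z":0,"turn":0}]'; python3 - <<'E'
from h import *
need([.556,.321,.13],22)
p,d,M=grab("wrist");P=pts(d,M);cv2.imwrite("pics/w1.png",p[...,::-1]);np.savez("w1.npz",p=p,d=d,P=P)
h=cv2.cvtColor(p,cv2.COLOR_RGB2HSV);m=(cv2.inRange(h,(100,90,50),(128,255,255))>0)&(P[...,2]>.01)&(P[...,2]<.13)
print(m.sum());q=P[m];d_=np.array([.927,.374]);e=np.array([-.374,.927])
if m.sum()>50:
    u=q[:,:2]@d_;l=q[:,:2]@e;print("z",q[:,2].min(),q[:,2].max(),"u",np.percentile(u,[1,99]),"l",np.percentile(l,[1,99]))
    k=q[:,2]>.088;print("top edge u",np.percentile(u[k],[2,50,98]),"l",np.percentile(l[k],[1,99]),np.polyfit(l[k],u[k],1))
E
```

```text
time: 2.2
tool_pos: [0.5564, 0.3206, 0.2308]
tool_rot: [-0.0, 0.558, 0.83, -0.0]
contact_force: [-0.5, -0.1, -1.2]
gripper_width: 0.998
grasp_force: 0.0
t 2.2 tcp [0.5564 0.3206 0.2308] yaw 22.14 z axis [-0.001 -0.    -1.   ] F [-0.5 -0.1 -1.2] w 84.9 g 0.0 q [0.41 0.09 1.57 0.   1.48 0.02]
shift cm [ 5.000e-02 -1.000e-02  1.008e+01] turn 0.002
8795
z 0.010005540514877453 0.09614156022379433 u [0.61442617 0.91951012] l [-0.06628694  0.19150712]
top edge u [0.61381067 0.61891026 0.62377509] l [0.03919462 0.13664661] [-0.00068418  0.61892981]
```

View pics/w1.png

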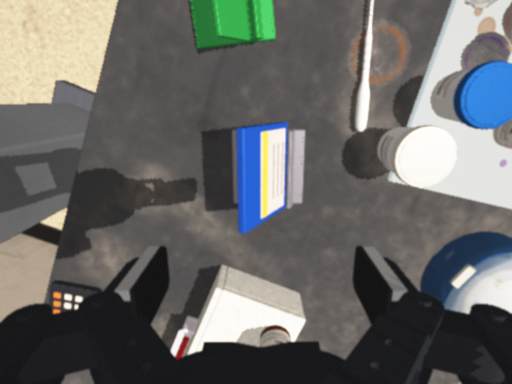

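The wrist picture shows the plate at (262,175), with its top edge on the robot side at (240,178). The yaw and lateral position match, and the fingers at (150,290) and (375,290) straddle it. I descend now.

```bash
python3 -m crank '[{"x":0,"y":0,"z":4,"turn":0},{"x":0,"y":0,"z":4,"turn":0},{"x":0,"y":0,"z":4,"turn":0},{"x":0,"y":0,"z":3,"turn":0},{"x":0,"y":0,"z":1.2,"turn":0}]' && python3 -m crank '[{"x":0,"y":0.5,"z":0,"turn":0},{"x":0,"y":0.5,"z":0,"turn":0},{"x":0,"y":0.5,"z":0,"turn":0},{"x":0,"y":0.5,"z":0,"turn":0},{"x":0,"y":0,"z":0,"turn":0}]' 60; python3 -c "
from h import *
need([.575,.328,.068],22)"
```

```text
time: 2.75
tool_pos: [0.5529, 0.3207, 0.0649]
tool_rot: [-0.002, 0.558, 0.83, -0.003]
contact_force: [-0.5, 0.2, -0.2]
gripper_width: 0.999
grasp_force: 0.0
time: 3.25
tool_pos: [0.5764, 0.3293, 0.0711]
tool_rot: [0.001, 0.558, 0.83, 0.001]
contact_force: [-0.0, -0.6, -0.2]
gripper_width: 0.603
grasp_force: 0.1
t 3.25 tcp [0.5764 0.3293 0.0711] yaw 22.11 z axis [ 0.003  0.001 -1.   ] F [-0.  -0.6 -0.2] w 51.3 g 0.1 q [ 0.41  0.28  1.64 -0.    1.22  0.02]
shift cm [-0.07 -0.18  0.31] turn 0.002
```

```bash
python3 -m crank '[{"x":0,"y":0,"z":0,"turn":0},{"x":0,"y":0,"z":0,"turn":0},{"x":0,"y":0,"z":0,"turn":0},{"x":0,"y":0,"z":0,"turn":0}]' 22; python3 - <<'E'
from h import *
need([.575,.328,.080],22)
p,d,M=grab("scene")
p2,d2,M2=grab("wrist")
c=cv2.resize(p[210:300,170:270],(500,450),interpolation=cv2.INTER_CUBIC)
cv2.imwrite("pics/s2.png",np.hstack([c,cv2.resize(p2[60:300,130:390],(300,277)) if 0 else cv2.copyMakeBorder(cv2.resize(p2[60:300,130:390],(300,277)),0,173,0,0,0)])[...,::-1])
E
```

```text
time: 3.65
tool_pos: [0.5746, 0.3286, 0.0692]
tool_rot: [-0.0, 0.558, 0.83, -0.0]
contact_force: [0.1, -0.6, 0.5]
gripper_width: 0.222
grasp_force: 0.0
t 3.65 tcp [0.5746 0.3286 0.0692] yaw 22.11 z axis [-0. -0. -1.] F [ 0.1 -0.6  0.5] w 18.9 g 0.0 q [0.41 0.28 1.64 0.   1.22 0.02]
shift cm [-0.07  0.02 -1.08] turn 0.002
```

View pics/s2.png

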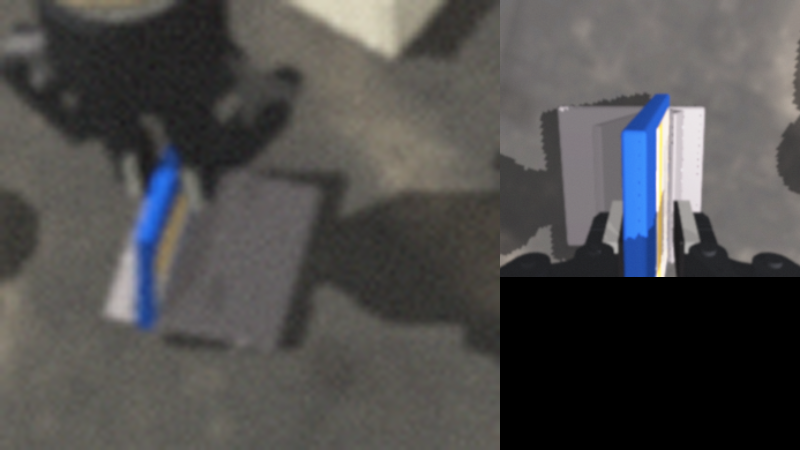

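The left picture shows the plate standing nearly upright between the fingers at (155,240), foot in the rest. The right one shows its top edge at (645,180) loosely between the pads. I raise 1.2 cm so the tips end at most 30 mm below the top, then close.

```bash
python3 -m crank '[{"x":0,"y":0,"z":-0.6,"turn":0},{"x":0,"y":0,"z":-0.6,"turn":0},{"x":0,"y":0,"z":0,"turn":0},{"x":0,"y":0,"z":0,"turn":0}]' && python3 -m crank '[{"x":0,"y":0,"z":0,"turn":0},{"x":0,"y":0,"z":0,"turn":0},{"x":0,"y":0,"z":0,"turn":0},{"x":0,"y":0,"z":0,"turn":0},{"x":0,"y":0,"z":0,"turn":0}]' 0 && python3 -m crank '[{"x":0,"y":0,"z":-1,"turn":0},{"x":0,"y":0,"z":-2,"turn":0},{"x":0,"y":0,"z":-4,"turn":0},{"x":0,"y":0,"z":-4,"turn":0},{"x":0,"y":0,"z":0,"turn":0}]'; python3 - <<'E'
from h import *
need([.55-.10,.024,.19],-.55)
p,d,M=grab("scene");p2,d2,M2=grab("wrist");P=pts(d,M);P2=pts(d2,M2)
np.savez("g3.npz",p=p,P=P,p2=p2,P2=P2)
c=cv2.resize(p[180:280,170:280],(440,400),interpolation=cv2.INTER_CUBIC)
cv2.imwrite("pics/s3.png",np.hstack([c,cv2.copyMakeBorder(cv2.resize(p2[60:330,130:390],(350,363)),0,37,0,0,0)])[...,::-1])
d_=np.array([.927,.374]);e=np.array([-.374,.927])
for n,p,P in(("s",p,P),("w",p2,P2)):
    h=cv2.cvtColor(p,cv2.COLOR_RGB2HSV);m=(cv2.inRange(h,(100,90,50),(128,255,255))>0);u=P[...,:2]@d_;l=P[...,:2]@e
    m&=(abs(u-.655)<.05)&(abs(l-.09)<.08)&(P[...,2]>.06)
    q=P[m];print(n,m.sum(),"z",np.percentile(q[:,2],[1,50,99]).round(4),"l",np.percentile(l[m],[1,99]).round(4),"u",np.percentile(u[m],[1,50,99]).round(4))
E
```

```text
time: 4.15
tool_pos: [0.5751, 0.3288, 0.082]
tool_rot: [0.0, 0.558, 0.83, 0.001]
contact_force: [-0.2, -0.6, 0.2]
gripper_width: 0.217
grasp_force: 0.0
time: 4.65
tool_pos: [0.5765, 0.3293, 0.0822]
tool_rot: [0.001, 0.558, 0.83, 0.002]
contact_force: [5.3, 2.1, -0.5]
gripper_width: 0.081
grasp_force: 58.4
time: 5.15
tool_pos: [0.5775, 0.3299, 0.1994]
tool_rot: [0.003, 0.558, 0.83, 0.004]
contact_force: [1.2, 0.4, 0.8]
gripper_width: 0.08
grasp_force: 58.4
t 5.15 tcp [0.5775 0.3299 0.1994] yaw 22.12 z axis [ 0.01   0.004 -1.   ] F [1.2 0.4 0.8] w 6.8 g 58.4 q [0.41 0.16 1.55 0.   1.42 0.02]
shift cm [-23.54 -23.34   0.69] turn 0.396
s 237 z [0.1371 0.2137 0.229 ] l [0.0588 0.1392] u [0.6525 0.6558 0.6623]
w 3879 z [0.1512 0.2204 0.3375] l [0.0555 0.1617] u [0.6531 0.657  0.6613]
```

View pics/s3.png

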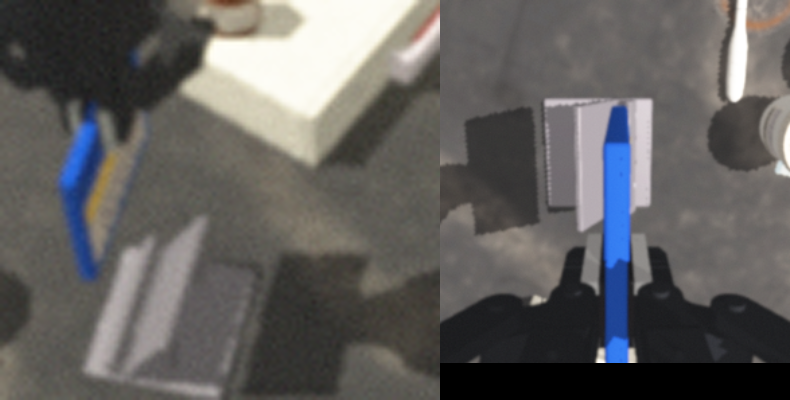

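The holder hangs upright in the grip: left picture, lower edge near (90,275); right picture, centred at (618,200). The tips are about 60 mm above its lower edge. I turn, then carry it over to the front of the shelf.

```bash
python3 -m crank '[{"x":0,"y":-1.5,"z":0,"turn":0.13},{"x":0,"y":-1.5,"z":0,"turn":0.13},{"x":0,"y":-1.5,"z":0,"turn":0.136},{"x":0,"y":0,"z":0,"turn":0},{"x":0,"y":0,"z":0,"turn":0}]'; python3 -c "
from h import *
need([.525,.026,.16],-.55)"
```

```text
time: 5.75
tool_pos: [0.5306, 0.3169, 0.1895]
tool_rot: [-0.001, 0.71, 0.704, -0.002]
contact_force: [0.7, -0.2, -0.2]
gripper_width: 0.083
grasp_force: 58.5
t 5.75 tcp [0.5306 0.3169 0.1895] yaw -0.42 z axis [-0.003 -0.001 -1.   ] F [ 0.7 -0.2 -0.2] w 7.1 g 58.5 q [ 0.42  0.07  1.67 -0.    1.41  0.43]
shift cm [-29.09  -0.33   2.99] turn 0.002
```

```bash
python3 -m crank '[{"x":-4.2,"y":0,"z":0,"turn":0},{"x":-4.2,"y":0,"z":0,"turn":0},{"x":-4.2,"y":0,"z":0,"turn":0},{"x":-4.2,"y":0,"z":0,"turn":0},{"x":-4.2,"y":0,"z":0,"turn":0}]' && python3 -m crank '[{"x":-4.1,"y":-0.1,"z":0,"turn":0},{"x":-4,"y":-0.2,"z":0,"turn":0},{"x":0,"y":0,"z":0,"turn":0},{"x":0,"y":0,"z":0,"turn":0}]'; python3 - <<'E'
from h import *
need([.525,.026,.14],-.55)
out=[]
for n in("scene","top","wrist"):
    p,d,M=grab(n);P=pts(d,M);out.append(p)
    h=cv2.cvtColor(p,cv2.COLOR_RGB2HSV);m=(cv2.inRange(h,(100,90,50),(128,255,255))>0)&(abs(P[...,0]-.525)<.05)&(abs(P[...,1]-.026)<.08)&(P[...,2]>.08)
    q=P[m]
    if len(q)>10: print(n,m.sum(),"x",np.percentile(q[:,0],[1,50,99]).round(4),"y",np.percentile(q[:,1],[1,99]).round(4),"z",np.percentile(q[:,2],[1,99]).round(4))
    # red strip
    m=((cv2.inRange(h,(0,130,80),(6,255,255))>0)|(cv2.inRange(h,(174,130,80),(180,255,255))>0))&(abs(P[...,0]-.55)<.03)&(abs(P[...,1]-.024)<.07)&(P[...,2]<.04)
    q=P[m]
    if len(q)>10: print(n,"red",m.sum(),q.mean(0).round(4),np.percentile(q[:,1],[1,99]).round(4))
a=np.load("top0.npz");p,P=a["p"],a["P"];h=cv2.cvtColor(p,cv2.COLOR_RGB2HSV)
m=((cv2.inRange(h,(0,130,80),(6,255,255))>0)|(cv2.inRange(h,(174,130,80),(180,255,255))>0))&(abs(P[...,0]-.55)<.03)&(abs(P[...,1]-.024)<.07)&(P[...,2]<.04)
q=P[m];print("top0 red",m.sum(),q.mean(0).round(4),np.percentile(q[:,1],[1,99]).round(4))
a=cv2.resize(out[0][110:240,200:330],(420,420),interpolation=cv2.INTER_CUBIC)
b=cv2.resize(out[2],(380,285));cv2.imwrite("pics/s4.png",np.hstack([a,cv2.copyMakeBorder(b,0,135,0,0,0)])[...,::-1])
E
```

```text
time: 6.25
tool_pos: [0.5294, 0.1056, 0.1907]
tool_rot: [-0.0, 0.71, 0.704, -0.0]
contact_force: [0.6, 0.6, 0.4]
gripper_width: 0.08
grasp_force: 58.5
time: 6.65
tool_pos: [0.5257, 0.0256, 0.1908]
tool_rot: [-0.001, 0.711, 0.703, -0.0]
contact_force: [-0.5, 0.2, -0.4]
gripper_width: 0.08
grasp_force: 58.5
t 6.65 tcp [0.5257 0.0256 0.1908] yaw -0.63 z axis [-0.001  0.001 -1.   ] F [-0.5  0.2 -0.4] w 6.8 g 58.5 q [-0.09 -0.16  1.88  0.    1.42 -0.08]
shift cm [ 0.03 -0.06  5.08] turn -0.001
scene 152 x [0.5053 0.5215 0.5274] y [-0.0221  0.0745] z [0.1339 0.2506]
top 12 x [0.521  0.5248 0.5277] y [0.0705 0.0745] z [0.1333 0.2164]
wrist 3846 x [0.522  0.526  0.5303] y [-0.0071  0.0748] z [0.1454 0.2243]
wrist red 437 [0.5518 0.0254 0.0211] [-0.0095  0.0581]
top0 red 36 [0.5507 0.0285 0.0209] [-0.0084  0.0569]
```

View pics/s4.png

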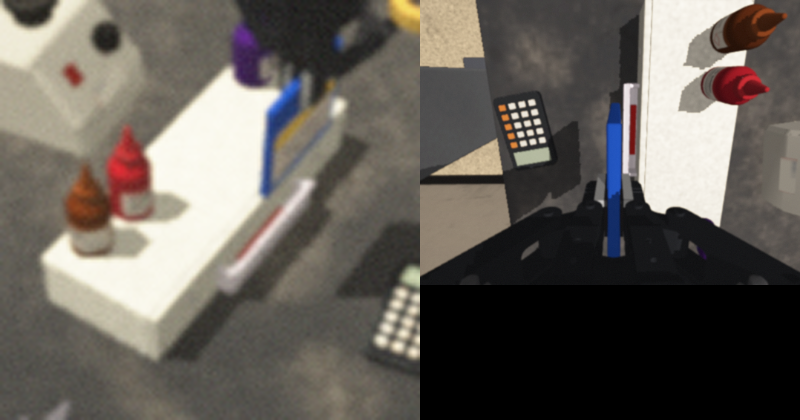

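The left picture shows the holder upright at (285,135) above and just in front of the channel, whose red strip is at (255,235). The right one shows it parallel to the channel (strip at (632,130)). The strip centre measures (0.5515, 0.024, 0.021), which agrees with the given 0.022 height. Next I lower to above the rim and feel for the face.

```bash
python3 -m crank '[{"x":-0.1,"y":0,"z":3,"turn":0},{"x":0,"y":0,"z":3,"turn":0},{"x":0,"y":0,"z":2.2,"turn":0},{"x":0,"y":0,"z":0,"turn":0},{"x":0,"y":0,"z":0,"turn":0}]' && python3 -m crank '[{"x":0,"y":0.7,"z":0,"turn":0},{"x":0,"y":0.7,"z":0,"turn":0},{"x":0,"y":0.6,"z":0,"turn":0},{"x":0,"y":0.3,"z":0,"turn":0},{"x":0,"y":0,"z":0,"turn":0}]'; python3 -c "
from h import *
need([.5525,.024,.109],-.55)"
```

```text
time: 7.3
tool_pos: [0.5256, 0.0263, 0.1094]
tool_rot: [-0.0, 0.71, 0.704, -0.0]
contact_force: [0.5, -0.8, -0.3]
gripper_width: 0.082
grasp_force: 58.4
time: 7.8
tool_pos: [0.5492, 0.025, 0.1097]
tool_rot: [0.0, 0.711, 0.704, 0.0]
contact_force: [0.1, -0.2, -0.3]
gripper_width: 0.079
grasp_force: 58.5
t 7.8 tcp [0.5492 0.025  0.1097] yaw -0.58 z axis [ 0.001 -0.    -1.   ] F [ 0.1 -0.2 -0.3] w 6.7 g 58.5 q [-0.09 -0.02  1.9   0.    1.26 -0.08]
shift cm [-0.1   0.33  0.07] turn -0.000
```

Creep forward to feel the face.

```bash
for i in 1 2; do :; done; python3 -m crank '[{"x":0,"y":0.15,"z":0,"turn":0},{"x":0,"y":0,"z":0,"turn":0}]'; python3 -m crank '[{"x":0,"y":0.15,"z":0,"turn":0},{"x":0,"y":0,"z":0,"turn":0}]';python3 -m crank '[{"x":0,"y":0.15,"z":0,"turn":0},{"x":0,"y":0,"z":0,"turn":0}]'
```

```text
time: 8.0
tool_pos: [0.55, 0.0251, 0.1092]
tool_rot: [-0.0, 0.711, 0.704, -0.0]
contact_force: [1.1, 0.1, -0.0]
gripper_width: 0.083
grasp_force: 58.5
time: 8.2
tool_pos: [0.5515, 0.0251, 0.1093]
tool_rot: [0.0, 0.711, 0.704, 0.0]
contact_force: [-0.0, 0.4, -0.1]
gripper_width: 0.082
grasp_force: 58.5
time: 8.4
tool_pos: [0.5529, 0.0251, 0.1092]
tool_rot: [-0.0, 0.711, 0.704, -0.0]
contact_force: [-0.2, -0.7, -0.3]
gripper_width: 0.079
grasp_force: 58.4
```

```bash
python3 -m crank '[{"x":0,"y":0.1,"z":0,"turn":0},{"x":0,"y":0,"z":0,"turn":0}]'; python3 -m crank '[{"x":0,"y":0.1,"z":0,"turn":0},{"x":0,"y":0,"z":0,"turn":0}]'
```

```text
time: 8.6
tool_pos: [0.5533, 0.0251, 0.1092]
tool_rot: [-0.001, 0.711, 0.704, -0.001]
contact_force: [-3.5, 0.0, 2.6]
gripper_width: 0.076
grasp_force: 58.7
time: 8.8
tool_pos: [0.554, 0.0251, 0.1091]
tool_rot: [-0.001, 0.711, 0.704, -0.001]
contact_force: [-5.6, 0.2, 3.1]
gripper_width: 0.08
grasp_force: 58.8
```

Contact is at x≈0.553. I back off to 2 mm clear.

```bash
python3 -m crank '[{"x":0,"y":-0.35,"z":0,"turn":0},{"x":0,"y":0,"z":0,"turn":0},{"x":0,"y":0,"z":0,"turn":0}]'; python3 -c "
from h import *
need([.5512,.024,.109],-.55)"
```

```text
time: 9.1
tool_pos: [0.552, 0.0251, 0.1095]
tool_rot: [0.001, 0.711, 0.704, 0.001]
contact_force: [-0.6, 0.1, -0.5]
gripper_width: 0.079
grasp_force: 58.6
t 9.1 tcp [0.552  0.0251 0.1095] yaw -0.58 z axis [ 0.002 -0.    -1.   ] F [-0.6  0.1 -0.5] w 6.7 g 58.6 q [-0.09 -0.01  1.89  0.    1.26 -0.08]
shift cm [-0.11 -0.08  0.05] turn -0.000
```

```bash
python3 -m crank '[{"x":-0.1,"y":-0.1,"z":0,"turn":0},{"x":0,"y":0,"z":0.4,"turn":0},{"x":0,"y":0,"z":0.4,"turn":0},{"x":0,"y":0,"z":0.4,"turn":0},{"x":0,"y":0,"z":0,"turn":0}]'; python3 -m crank '[{"x":0,"y":0,"z":0.4,"turn":0},{"x":0,"y":0,"z":0.4,"turn":0},{"x":0,"y":0,"z":0,"turn":0}]'
```

```text
time: 9.6
tool_pos: [0.5498, 0.0242, 0.0962]
tool_rot: [-0.001, 0.711, 0.704, -0.001]
contact_force: [-0.3, 0.1, -0.6]
gripper_width: 0.083
grasp_force: 58.6
time: 9.9
tool_pos: [0.55, 0.0242, 0.0884]
tool_rot: [-0.001, 0.711, 0.704, -0.0]
contact_force: [0.1, 0.0, -0.3]
gripper_width: 0.081
grasp_force: 58.6
```

```bash
python3 -m crank '[{"x":0,"y":0.05,"z":0.3,"turn":0},{"x":0,"y":0,"z":0.3,"turn":0},{"x":0,"y":0,"z":0,"turn":0}]'; python3 -m crank '[{"x":0,"y":0,"z":0.3,"turn":0},{"x":0,"y":0,"z":0,"turn":0}]'; python3 -m crank '[{"x":0,"y":0,"z":0.3,"turn":0},{"x":0,"y":0,"z":0,"turn":0}]'
```

```text
time: 10.2
tool_pos: [0.5514, 0.0241, 0.0838]
tool_rot: [0.0, 0.711, 0.704, 0.0]
contact_force: [-1.2, 0.9, 4.0]
gripper_width: 0.078
grasp_force: 59.4
time: 10.4
tool_pos: [0.5515, 0.0241, 0.0812]
tool_rot: [0.0, 0.711, 0.704, 0.0]
contact_force: [-1.7, 0.3, 5.9]
gripper_width: 0.077
grasp_force: 59.7
time: 10.6
tool_pos: [0.5516, 0.0241, 0.0789]
tool_rot: [0.0, 0.711, 0.704, 0.0]
contact_force: [-3.4, 0.2, 8.9]
gripper_width: 0.081
grasp_force: 60.1
```

The spring is compressing at about 1 N/mm. I press on until the force jumps at the floor.

```bash
python3 -m crank '[{"x":0,"y":0,"z":0.2,"turn":0},{"x":0,"y":0,"z":0,"turn":0}]'; python3 -m crank '[{"x":0,"y":0,"z":0.2,"turn":0},{"x":0,"y":0,"z":0,"turn":0}]'; python3 -m crank '[{"x":0,"y":0,"z":0.2,"turn":0},{"x":0,"y":0,"z":0,"turn":0},{"x":0,"y":0,"z":0,"turn":0}]'
```

```text
time: 10.8
tool_pos: [0.552, 0.0241, 0.0786]
tool_rot: [0.0, 0.711, 0.704, 0.0]
contact_force: [-6.3, 0.4, 16.3]
gripper_width: 0.083
grasp_force: 61.2
time: 11.0
tool_pos: [0.5525, 0.0241, 0.0786]
tool_rot: [0.0, 0.711, 0.704, 0.0]
contact_force: [-10.4, 0.2, 24.7]
gripper_width: 0.079
grasp_force: 62.7
time: 11.3
tool_pos: [0.5535, 0.0241, 0.0784]
tool_rot: [0.001, 0.71, 0.704, 0.001]
contact_force: [-11.7, 1.8, 31.9]
gripper_width: 0.082
grasp_force: 64.5
```

```bash
python3 -m crank '[{"x":0,"y":-0.2,"z":0,"turn":0},{"x":0,"y":0,"z":0,"turn":0},{"x":0,"y":0,"z":0,"turn":0}]'; python3 - <<'E'
from h import *
need([.5512,.024,.078],-.55)
out=[]
for n in("scene","top","wrist"):
    p,d,M=grab(n);P=pts(d,M);out.append(p)
    h=cv2.cvtColor(p,cv2.COLOR_RGB2HSV);m=(cv2.inRange(h,(100,90,50),(128,255,255))>0)&(abs(P[...,0]-.55)<.03)&(abs(P[...,1]-.024)<.08)&(P[...,2]>.02)&(P[...,2]<.13)
    q=P[m]
    if len(q)>10:
        print(n,m.sum(),"x",np.percentile(q[:,0],[1,50,99]).round(4),"y",np.percentile(q[:,1],[1,99]).round(4),"z",np.percentile(q[:,2],[1,50,99]).round(4))
        t=q[q[:,2]>.095]
        if len(t)>20: print("  top z vs y",np.polyfit(t[:,1]-.024,t[:,2],1).round(4),"x vs y",np.polyfit(t[:,1]-.024,t[:,0],1).round(4))
a=cv2.resize(out[0][130:230,220:320],(420,420),interpolation=cv2.INTER_CUBIC)
b=cv2.resize(out[2][60:330,150:400],(378,408));cv2.imwrite("pics/s5.png",np.hstack([a,cv2.copyMakeBorder(b,0,12,0,0,0)])[...,::-1])
E
```

```text
time: 11.6
tool_pos: [0.5526, 0.024, 0.0784]
tool_rot: [0.002, 0.711, 0.704, 0.002]
contact_force: [-7.7, 1.5, 28.5]
gripper_width: 0.084
grasp_force: 63.3
t 11.6 tcp [0.5526 0.024  0.0784] yaw -0.56 z axis [ 0.007 -0.    -1.   ] F [-7.7  1.5 28.5] w 7.1 g 63.3 q [-0.09  0.02  1.91  0.    1.2  -0.08]
shift cm [-0.   -0.14  0.04] turn -0.000
scene 107 x [0.5454 0.548  0.5542] y [0.0306 0.0736] z [0.035  0.0933 0.1054]
  top z vs y [-0.1257  0.1056] x vs y [0.0386 0.5477]
wrist 3760 x [0.5487 0.5527 0.5566] y [-0.0102  0.0718] z [0.0367 0.103  0.1085]
  top z vs y [-0.0093  0.1032] x vs y [0.0119 0.5525]
```

View pics/s5.png

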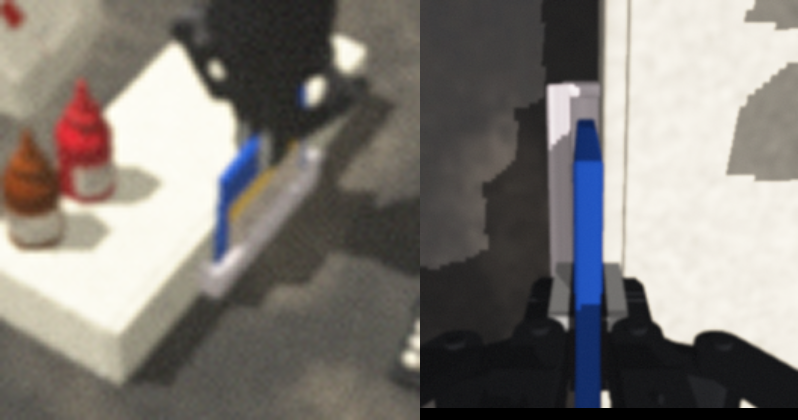

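The holder sits in the channel behind the lip (left (240,200); right (588,260)) with its top at z≈0.103–0.104, the home height, and the bottles are standing. I ease the sideways load, press slightly more and check that it holds.

```bash
python3 -m crank '[{"x":0,"y":-0.15,"z":0.1,"turn":0},{"x":0,"y":0,"z":0,"turn":0},{"x":0,"y":0,"z":0,"turn":0},{"x":0,"y":0,"z":0,"turn":0},{"x":0,"y":0,"z":0,"turn":0}]'; python3 -m crank '[{"x":0,"y":-0.05,"z":0,"turn":0},{"x":0,"y":0,"z":0,"turn":0},{"x":0,"y":0,"z":0,"turn":0},{"x":0,"y":0,"z":0,"turn":0},{"x":0,"y":0,"z":0,"turn":0}]'; python3 - <<'E'
from h import *
need([.5512,.024,.078],-.55)
for n in("wrist",):
    p,d,M=grab(n);P=pts(d,M)
    h=cv2.cvtColor(p,cv2.COLOR_RGB2HSV);m=(cv2.inRange(h,(100,90,50),(128,255,255))>0)&(abs(P[...,0]-.55)<.03)&(abs(P[...,1]-.024)<.08)&(P[...,2]>.095)&(P[...,2]<.12)
    t=P[m];print(m.sum(),np.polyfit(t[:,1]-.024,t[:,2],1).round(4))
E
```

```text
time: 12.25
tool_pos: [0.5523, 0.0241, 0.0784]
tool_rot: [0.003, 0.711, 0.704, 0.003]
contact_force: [-7.5, 1.5, 30.0]
gripper_width: 0.084
grasp_force: 63.5
time: 12.75
tool_pos: [0.5521, 0.024, 0.0784]
tool_rot: [0.004, 0.711, 0.704, 0.004]
contact_force: [-5.2, 1.8, 29.4]
gripper_width: 0.087
grasp_force: 63.5
t 12.75 tcp [0.5521 0.024  0.0784] yaw -0.56 z axis [ 0.01 -0.   -1.  ] F [-5.2  1.8 29.4] w 7.4 g 63.5 q [-0.09  0.02  1.91  0.    1.2  -0.08]
shift cm [-0.   -0.09  0.04] turn -0.000
3423 [-0.0086  0.1032]
```

```bash
python3 - <<'E'
from h import *
s=manip.state();print(s["ft_torque"].round(2),s["contact_force"].round(1))
p,d,M=grab("wrist");P=pts(d,M);m=(abs(P[...,2]-.056)<.006)&(P[...,0]>.565)&(P[...,0]<.62)&(P[...,1]>-.02)&(P[...,1]<.09)
t=P[m];print("shelf",m.sum(),np.polyfit(t[:,1]-.024,t[:,2],1).round(4))
E
```

```text
[ 0.26  1.44 -0.09] [-5.6  2.1 29.5]
shelf 16268 [-0.0007  0.0551]
```

```bash
python3 - <<'E'
from h import *
p,d,M=grab("wrist");P=pts(d,M)
h=cv2.cvtColor(p,cv2.COLOR_RGB2HSV);m=(cv2.inRange(h,(100,90,50),(128,255,255))>0)&(abs(P[...,0]-.552)<.003)&(P[...,1]<.066)&(P[...,1]>0)&(P[...,2]>.095)&(P[...,2]<.12)
t=P[m];print(m.sum(),np.polyfit(t[:,1]-.024,t[:,2],1).round(4))
for y in(.01,.03,.05,.064): k=abs(t[:,1]-y)<.004;print(y,np.median(t[k,2]).round(4))
E
```

```text
2062 [-0.0012  0.1031]
0.01 0.1031
0.03 0.1032
0.05 0.1031
0.064 0.1031
```

The top edge is level. It stands 48.0 mm above the shelf top, which is the home value (104 − 56), and the force is steady at 30 N.

```bash
python3 -c "
from plant import manip
print(manip.job_done())"
```

```text
the job is handed in; nothing more can be done
None
```

The blue label holder is upright and fully home behind the lip, still gripped and pressed down at about 30 N, and the job is handed in at about 13 s; the bottles were not touched, though `job_done()` returned no verdict.

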